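# Clamp a lens barrel in the crank vice

### The job

Stand the loose lens barrel upright on the bed of the crank vice, between the sliding jaw and the V-stop, and let go of it. Then take the crank by its free-spinning sleeve and, never letting go of the sleeve while the crank turns, wind clockwise until the jaw has pushed the barrel into the V-stop and grips it firmly, stopping as soon as the crank has clearly tightened so that the barrel is not crushed. Let go and leave the crank there and the other things on the bench where they are.

Things in the scene. Friction and masses are not known exactly. Their poses are not given: they have to be found in the camera images.
- barrel_center (a point): black lens barrel, an upright cylinder 52 mm across and 34 mm high, 0.1 kg, standing loose on the bench; the point is its centre, 17 mm above its underside
- vice_bed (a point): loading spot on the top face of the crank vice's plate (110 x 300 x 12 mm, fixed), in the free bed between jaw and V-stop. x runs across the plate, y along it towards the gearbox and crank, z up. At the start the jaw face is 52 to 70 mm from here on the +y side; a barrel standing here must slide 24 to 36 mm along -y to seat in the V-stop; jaw and V-stop are 30 mm high. Free on +x and -x
- jaw_face (a point): middle of the face of the sliding jaw, a stiffly sprung rubber-faced pressure plate (48 mm wide, top 29 mm above the bed; about 12 N per mm of jaw travel once the barrel is seated), 16 mm above the bed; it faces and moves along -y of vice_bed. The 90 degree V-stop that it presses towards is hand-set: a seated barrel's axis lies 24 to 36 mm from vice_bed along -y, not measured, to be found by feel
- crank_axis (a point): point on the crank's upright axis, at the height of crank_grip (106 mm above the bench). Gearbox 66 x 66 mm below it reaches 62 mm above the bench, the crank's arm 77 mm. The crank is self-locking and stays where it is left: turning it free takes a steady 0.26 N m (5.8 N at the sleeve); gripping adds 0.007 N m per newton of jaw force, so 20 N adds 3.1 N at the sleeve
- crank_grip (a point): middle of the part of the sleeve to hold: black upright grip sleeve, 22 mm across and 50 mm high (78 to 128 mm above the bench), that spins freely on the crank's pin, 45 mm from crank_axis; held from above with the hand kept at one heading, it turns in the fingers' place
- crank (a joint): crank angle in rad, 0 with the jaw fully open, growing clockwise seen from above (range 0 to 15); each rad moves the jaw 7 mm along -y of vice_bed. Below 8 N of jaw force the barrel is loose, above 36 N it is damaged; aim for about 20 N
- loupe: bystander: black eye loupe 36 mm across, 36 mm high, standing near the barrel; origin under its centre
- swab_jar: bystander: clear jar of swabs 58 mm across, 84 mm high; origin under its centre
- lens_brush: bystander: flat brush with wooden handle, 20 x 138 x 8 mm, lying near the barrel on the robot's side; origin under its centre

How it is judged:
By the outcome, as a careful person would: the job done as asked, in the order asked, and still so for the second after the job is handed in, with the robot touching nothing.
It also fails if it takes over 72 s, if anything falls off the work surface, if the arm or the gripper's body presses on something with over 40 N, if the wrist force passes 120 N, or if a joint passes its speed limit or range.

### The arm

A 6-joint arm with a two-finger parallel gripper is mounted at the origin on a cart in front of the work surface, level with it; the furniture and walls round the work are solid. World frame = base frame: x ahead of the robot, y to its left, z up, the work surface at z = 0. Lengths are in m, angles in rad, forces in N, time in s.
With the tool pointing down it reaches from about 0.225 to 0.875 m from the base axis. Payload 3.4 kg.
Tool frame: the origin (TCP) lies at the very end of the fingers, on their centre line; the grasp point (between the pads) lies 19 mm behind it (grip_depth is the distance from the TCP to the grasp point, in m); x points along the fingers, z is the direction in which the jaws open and shut, and the axes are right-handed (so a half turn about x gives the same grasp; the last joint's range is limited). The gripper opens to 85 mm and grips with 20 to 120 N. Pads are 22 mm wide; open, the fingers measure 114 mm over their backs; the gripper's body (76 mm by 85 mm) begins 54 mm behind the grasp point. The pads swing forward as they close: fully open they stand 13 mm farther back than shut.
Start: joints at [1.104, 0.276, 1.505, -0, 1.361, -0.121], TCP at [0.195, 0.541, 0.198] pointing down, gripper open.
Joint ranges: [-2.89, 2.89], [-0.75, 2.08], [0.22, 2.7], [-1.18, 4.32], [0.11, 2.71], [-2.7, 2.7]. Speed limits (rad/s): [2.57, 2.57, 3.14, 3.14, 3.14, 3.14].

### API

Orientations are given as a unit quaternion [w, x, y, z].
In Python, from rig import get_state, get_image, sign_off, grip_depth gives the robot as it stands. The module is installed in compiled form; this text tells all that it offers.
- The arm moves only by the tool arm_command, never from a script. Its argument "series" is a list of rows, each an object with "dp": the shift along the tool's x, y, z scaled (see below), a list of three; "angular": the turn, a rotation vector about the tool's x, y, z scaled (see below), a list of three; "gripper": the finger opening in mm, from 0 to 85.4. A call has exactly 8 rows; each row shifts and turns the pose as measured when the row begins, along the tool's axes as they then stand; what a row does not reach is not made up. The controller multiplies each number of a shift by 0.12 m and each number of a turn by 90 degrees. A row lasts 1/8 s, in which the tool goes at most 62.5 mm and 10.7 degrees, less where a joint would pass 70% of its speed; a pose out of reach is approached as far as the arm can. A call with a number of a shift or a turn outside -1 to 1 is refused whole. A call with a gripper value outside its range is refused whole. The fingers move at their own pace and stop on an object; "grip_force" is the grip in N (left out, the last holds). Time passes only in rows, so rows that do not move let the fingers close, or fill a call up. It gives the time, the measured TCP pose, the force and the opening at its end, in the units of the state.
- get_state(): the state, without advancing time (a new reading comes with each control period).
- get_image(name): name is "scene" or "top" or "wrist"; returns a dict with "image" (400x640x3 uint8, blue, green, red), "depth" (400x640 float32, m along the optical axis (not along the pixel's ray), 0 where there is no reading), "mtx" (3x3 intrinsics, pixels), "view" (4x4, takes a point from world to camera coordinates); the wrist camera has in their place "mount" (4x4, takes a point from camera to tool coordinates, whose origin is the TCP and whose axes are the tool frame's). Camera axes: x right, y up, looking along -z (the intrinsics and any distortion apply to the point x, -y, -z); pixel columns grow to the right and rows downward; lengths in m; the calibration is good to about 2 mm. A picture is of the moment at which its call begins: read the wrist's pose just before it.
- sign_off(): hands the job in, once; it reports no verdict.
The state is a dict: "clock": time; "qpos": joint angles; "qd": joint speeds; "effort": joint torques, N m; "position": TCP position; "ee_rot": TCP orientation; "contact_force": force on the tool from outside, world axes, zero at the start; "moment": the same for the moment, N m; "width": finger opening in m.
Only numpy, scipy, OpenCV 4.12 (cv2) and the standard library are available. Lean on these libraries where they do the work, as an engineer would, in place of code of your own. Each camera call takes 0.05 s, during which the arm holds its last target. There are 200 camera calls.

## Working session

There is one attempt and no reset: what is moved stays moved. The work goes in short steps, Python scripts to look and compute and a tool call to move; the robot and the scene stay as the last step left them, time stands still between calls to the robot, and variables do not carry over. Pictures are saved under pics/ and viewed, about 8 in all and at most 12, crops included, and the job is handed in when it is done.

Besides the shell and the picture viewer there is one more tool, called after "Emit:" as a command line: name --argument value ..., lists and objects as JSON in quotes. arm_command: Moves the arm, as the interface text tells. Its arguments: {"type":"object","properties":{"series":{"type":"array","items":{"type":"object","properties":{"dp":{"type":"array","items":{"type":"number"}},"angular":{"type":"array","items":{"type":"number"}},"gripper":{"type":"number"}}}},"grip_force":{"type":"number"}},"required":["series"]}

```bash
mkdir -p pics
cat > h.py <<'E'
import numpy as np, cv2
from rig import get_state, get_image, grip_depth
from scipy.spatial.transform import Rotation as R
def rot(q): return R.from_quat([q[1],q[2],q[3],q[0]]).as_matrix()
def cam(d, st=None):
    """camera-to-world 4x4"""
    if 'view' in d: return np.linalg.inv(d['view'])
    T=np.eye(4);T[:3,:3]=rot(st['ee_rot']);T[:3,3]=st['position'];return T@np.array(d['mount'])
def ray(d,u,v,st=None):
    K=np.array(d['mtx']);T=cam(d,st)
    c=np.array([(u-K[0,2])/K[0,0],-(v-K[1,2])/K[1,1],-1.0])
    return T[:3,3],T[:3,:3]@c
def onz(d,u,v,z,st=None):
    o,r=ray(d,u,v,st);return o+r*(z-o[2])/r[2]
def pt(d,u,v,st=None):
    o,r=ray(d,u,v,st);return o+r*d['depth'][int(v),int(u)]
def cloud(d,st=None):
    K=np.array(d['mtx']);T=cam(d,st);v,u=np.mgrid[0:400,0:640]
    c=np.stack([(u-K[0,2])/K[0,0],-(v-K[1,2])/K[1,1],-np.ones(u.shape)],-1)*d['depth'][...,None]
    return c@T[:3,:3].T+T[:3,3]
E
python3 - <<'E'
from h import *
s=get_state();print(s, grip_depth)
for n in('top','scene'):
    d=get_image(n);cv2.imwrite(f'pics/{n}0.png',d['image']);print(n,d['mtx'],cam(d).round(3), [k for k in d])
    np.savez(f'{n}0.npz',**{k:d[k] for k in('image','depth','mtx','view')})
E
```

```text
{'clock': 0.0, 'qpos': array([ 1.10397705e+00,  2.76594696e-01,  1.50610282e+00, -3.70570648e-05,
        1.36067780e+00, -1.21010892e-01]), 'qd': array([ 2.71366676e-05, -2.23791017e-03, -5.64793366e-04,  1.74996545e-03,
       -1.89619310e-03, -1.97213953e-03]), 'effort': array([ 1.84545454e-03, -4.16786849e+01, -2.45806271e+01, -1.42323420e-04,
        1.05917954e-02,  3.18451885e-05]), 'position': array([0.19466872, 0.54044349, 0.197452  ]), 'ee_rot': array([ 0.57801519, -0.40683348,  0.57911442,  0.406216  ]), 'contact_force': array([-0.2024964 ,  0.51027053,  0.06001477]), 'moment': array([-0.01343025, -0.06242322,  0.01915544]), 'width': 0.08513946077180763} 0.0187
top [[383.32492896   0.         314.21448463]
 [  0.         383.32492896 195.57927101]
 [  0.           0.           1.        ]] [[ 0.013  0.996 -0.09   0.378]
 [-1.     0.014  0.009  0.037]
 [ 0.011  0.09   0.996  1.044]
 [ 0.     0.     0.     1.   ]] ['image', 'depth', 'mtx', 'view']
scene [[407.5760679    0.         315.7132807 ]
 [  0.         407.5760679  202.34815953]
 [  0.           0.           1.        ]] [[ 0.599  0.561 -0.572 -0.087]
 [-0.801  0.408 -0.438 -0.395]
 [-0.012  0.72   0.694  0.768]
 [ 0.     0.     0.     1.   ]] ['image', 'depth', 'mtx', 'view']
```

View pics/top0.png

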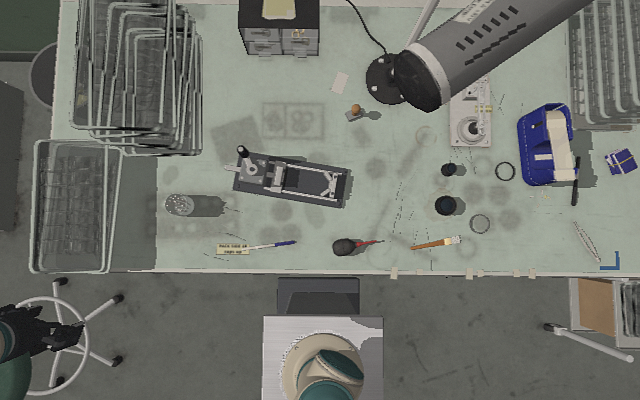

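View pics/scene0.png

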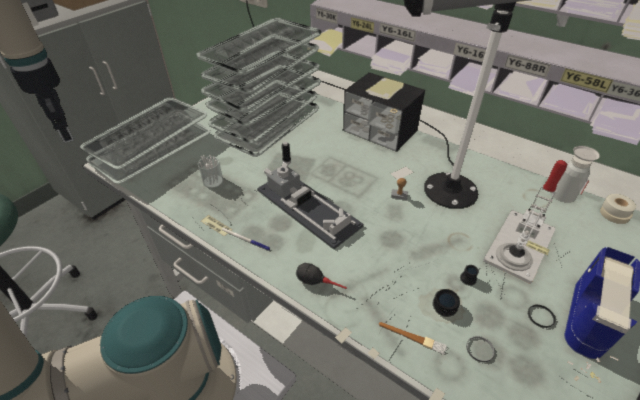

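The top view shows the vice from (235,150) to (350,205), with the crank sleeve near (241,151) and the V-stop near (335,190). The barrel is at (445,205), the loupe at (449,170), the brush at (437,243) and the jar at (180,205).

Run:
```python
from h import *
d=dict(np.load('top0.npz'));P=cloud(d);im=d['image']
c=cv2.resize(im[130:220,220:360],None,fx=5.5,fy=5.5,interpolation=cv2.INTER_CUBIC);cv2.imwrite('pics/vice0.png',c)
g=im.max(2)
for nm,(u0,u1,v0,v1) in dict(barrel=(430,460,192,220),loupe=(438,462,158,182)).items():
    p=P[v0:v1,u0:u1].reshape(-1,3);h=p[:,2]
    top=p[h>h.max()-0.008]
    print(nm,h.max(),len(top),'mid',(top.min(0)+top.max(0))/2,np.ptp(top,0))
# heights in vice region
q=P[140:215,225:360]; z=q[...,2]
for lo,hi in((.095,.14),(.066,.09),(.052,.066),(.034,.05),(.006,.018)):
    m=(z>lo)&(z<hi);p=q[m];print(lo,hi,m.sum(),p.mean(0).round(4),p.min(0).round(4),p.max(0).round(4))
m=((z>0.006)&(z<0.05)).astype(np.uint8);
p=q[m>0][:,:2].astype(np.float32);r=cv2.minAreaRect(p*1000);print(r)
for n,(u,v) in dict(jar=(180,205),brush=(437,243)).items(): print(n,P[v,u])
```

```text
barrel 1.0436110259400566 5 mid [0.37829096 0.03656889 1.04361103] [0. 0. 0.]
loupe 1.0436110259400566 1 mid [0.37829096 0.03656889 1.04361103] [0. 0. 0.]
0.095 0.14 92 [0.5694 0.2048 0.1233] [0.5604 0.1963 0.0958] [0.5822 0.2166 0.1365]
0.066 0.09 187 [0.5409 0.191  0.0776] [0.5066 0.1603 0.0662] [0.5822 0.217  0.0869]
0.052 0.066 476 [0.5266 0.184  0.0614] [0.4953 0.1511 0.052 ] [0.5656 0.223  0.0659]
0.034 0.05 494 [0.5122 0.0744 0.0404] [ 0.4655 -0.0323  0.0341] [0.5574 0.2648 0.0489]
0.006 0.018 2980 [0.5104 0.0709 0.0122] [ 0.4223 -0.0951  0.006 ] [0.6248 0.2698 0.018 ]
((523.9017944335938, 87.02820587158203), (365.36981201171875, 201.98297119140625), 89.65042114257812)
jar [0.44143074 0.3892989  0.00536615]
brush [ 0.34804757 -0.30542563  0.00774343]
```

View pics/vice0.png

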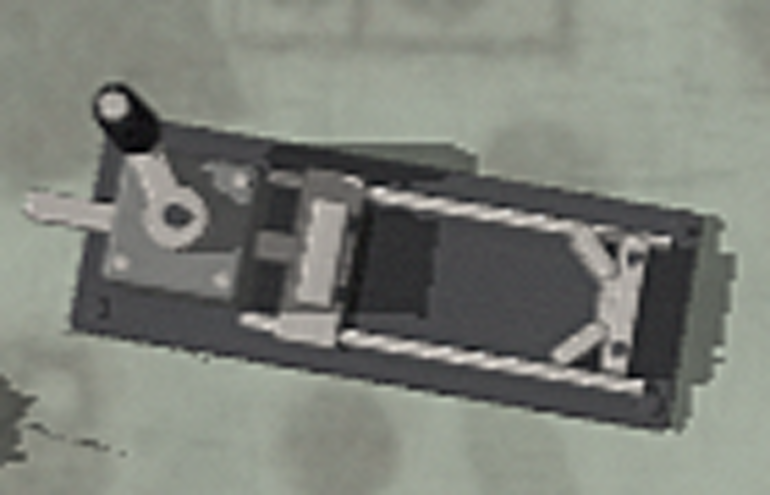

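Run:
```python
from h import *
d=dict(np.load('top0.npz'));im=d['image'];P=cloud(d)
f=lambda x,y,z:onz(d,220+(x+.5)/5.5-.5,130+(y+.5)/5.5-.5,z).round(4)
for n,a in dict(TR=(718,215,.012),BR=(680,430,.012),BL=(72,330,.012),TL=(108,120,.012),hub=(177,215,.077),sleeve=(114,103,.128),jawT=(352,190,.041),jawB=(330,330,.041),VT=(575,235,.042),VB=(555,358,.042),Vapex=(605,300,.042)).items(): print(n,f(*a))
g=im.max(2)
for nm,(u0,u1,v0,v1),zc in (('barrel',(425,466,188,224),.034),('loupe',(438,464,156,182),.036)):
    m=(g[v0:v1,u0:u1]<70).astype(np.uint8);n,l,st,ce=cv2.connectedComponentsWithStats(m);k=1+st[1:,4].argmax();print(nm,st[k],ce[k],onz(d,u0+ce[k][0],v0+ce[k][1],zc/2))
```

```text
TR [ 0.5462 -0.07    0.012 ]
BR [ 0.4394 -0.0518  0.012 ]
BL [0.4846 0.2472 0.012 ]
TL [0.5894 0.2327 0.012 ]
hub [0.532  0.1871 0.077 ]
sleeve [0.5733 0.2082 0.128 ]
jawT [0.5511 0.1091 0.041 ]
jawB [0.4833 0.1183 0.041 ]
VT [0.5306 0.0017 0.042 ]
VB [0.4712 0.0107 0.042 ]
Vapex [ 0.4994 -0.013   0.042 ]
barrel [ 10   8  22  20 342] [20.43567251 17.12865497] [ 0.44989532 -0.3267986   0.017     ]
loupe [  3   7  16  13 161] [10.47204969 13.00621118] [ 0.54816646 -0.33649577  0.018     ]
```

```bash
cat >> h.py <<'E'
YV=np.array([0.146,0.989,0]);YV/=np.linalg.norm(YV)
def go(target,zdir=None,tilt=True):
    """print turn to point tool x down and z along zdir, and shift units (in turned axes)"""
    s=get_state();A=rot(s['ee_rot']);z=A[:,2] if zdir is None else np.array(zdir,float)
    z=z*[1,1,0];z/=np.linalg.norm(z)
    if z@A[:,2]<0:z=-z
    x=np.array([0,0,-1.]);B=np.stack([x,np.cross(z,x),z],1)
    w=R.from_matrix(A.T@B).as_rotvec()/(np.pi/2)
    dp=B.T@(np.array(target)-s['position'])/.12
    print('t',round(s['clock'],2),'pos',s['position'].round(4),'F',s['contact_force'].round(1),'w',round(s['width'],4),'j',s['qpos'].round(2));print('turn',w.round(3),'dp',dp.round(3),'axes y',B[:,1].round(3),'z',z.round(3))
E
python3 - <<'E'
from h import *
d=dict(np.load('top0.npz'));P=cloud(d)
for u,v in((430,80),(470,50),(430,30),(382,75),(265,25)):print(u,v,P[v,u].round(3))
go([0.42,-0.32,0.20],YV)
# rails
for u in range(292,332,4):
    col=P[160:178,u];k=col[:,2].argmax();print(u,160+k,col[k].round(3),end=';')
d=get_image('wrist');print(np.array(d['mount']).round(3))
E
```

```text
430 80 [ 0.558 -0.104  0.603]
470 50 [ 0.593 -0.15   0.609]
430 30 [ 0.95  -0.297  0.003]
382 75 [ 0.809 -0.157  0.017]
265 25 [0.873 0.153 0.152]
t 0.1 pos [0.1946 0.5405 0.1975] F [ 0.8 -0.1  0.1] w 0.0855 j [ 1.1   0.28  1.51  0.    1.36 -0.12]
turn [-0.127 -0.001 -0.   ] dp [-0.021 -2.905 -6.82 ] axes y [-0.989  0.146  0.   ] z [0.146 0.989 0.   ]
292 165 [0.553 0.088 0.018];296 167 [0.548 0.077 0.019];300 166 [0.551 0.066 0.017];304 167 [0.548 0.055 0.02 ];308 169 [0.543 0.045 0.018];312 168 [0.546 0.034 0.017];316 169 [0.543 0.023 0.017];320 171 [0.537 0.012 0.02 ];324 173 [0.53  0.002 0.037];328 175 [ 0.523 -0.008  0.043];[[-0.001  0.271 -0.963 -0.177]
 [ 0.     0.963  0.271  0.069]
 [ 1.    -0.    -0.001  0.   ]
 [ 0.     0.     0.     1.   ]]
```

Emit:
arm_command --series '[{"dp":[0,0,-0.2],"angular":[-0.064,0,0],"gripper":85},{"dp":[0,-0.1,-0.4],"angular":[-0.064,0,0],"gripper":85},{"dp":[0,-0.2,-0.45],"angular":[0,0,0],"gripper":85},{"dp":[0,-0.2,-0.45],"angular":[0,0,0],"gripper":85},{"dp":[0,-0.2,-0.45],"angular":[0,0,0],"gripper":85},{"dp":[0,-0.2,-0.45],"angular":[0,0,0],"gripper":85},{"dp":[0,-0.2,-0.45],"angular":[0,0,0],"gripper":85},{"dp":[0,-0.2,-0.45],"angular":[0,0,0],"gripper":85}]'

```text
clock: 1.15
position: [0.287, 0.1197, 0.1962]
ee_rot: [0.531, -0.469, 0.53, 0.466]
contact_force: [2.2, 0.6, 0.7]
width: 0.0851
```

Run:
```python
from h import *
d=dict(np.load('top0.npz'));P=cloud(d).reshape(-1,3);P=P[(d['depth'].ravel()>0)&(P[:,2]>.2)&(P[:,2]<.95)&(P[:,1]<0.1)&(P[:,0]>.3)]
print(len(P),P.min(0).round(3),P.max(0).round(3))
for c in((.51,.055),(.45,-.327)):
    r=np.hypot(*(P[:,:2]-c).T);k=r.argmin();print(c,r[k],P[k])
go([0.42,-0.32,0.20],YV)
```

```text
12341 [ 0.533 -0.692  0.203] [ 0.902 -0.069  0.624]
(0.51, 0.055) 0.1422885121956525 [ 0.57357416 -0.07229629  0.57917296]
(0.45, -0.327) 0.18771594784605075 [ 0.60198283 -0.21682515  0.57962536]
t 1.15 pos [0.287  0.1197 0.1962] F [2.2 0.6 0.7] w 0.0851 j [ 0.17 -0.14  1.97 -0.    1.31 -1.27]
turn [ 0.013 -0.001  0.002] dp [-0.031 -1.632 -3.463] axes y [-0.989  0.146  0.   ] z [0.146 0.989 0.   ]
```

Emit:
arm_command --series '[{"dp":[0,-0.21,-0.45],"angular":[0.013,0,0],"gripper":85},{"dp":[0,-0.21,-0.45],"angular":[0,0,0],"gripper":85},{"dp":[0,-0.21,-0.45],"angular":[0,0,0],"gripper":85},{"dp":[0,-0.21,-0.45],"angular":[0,0,0],"gripper":85},{"dp":[0,-0.21,-0.45],"angular":[0,0,0],"gripper":85},{"dp":[0,-0.21,-0.45],"angular":[0,0,0],"gripper":85},{"dp":[0,-0.21,-0.45],"angular":[0,0,0],"gripper":85},{"dp":[0,-0.15,-0.3],"angular":[0,0,0],"gripper":85}]'

```text
clock: 2.15
position: [0.4198, -0.3348, 0.1981]
ee_rot: [0.54, -0.463, 0.535, 0.457]
contact_force: [0.4, -0.1, 0.7]
width: 0.085
```

Run:
```python
from h import *
go([0.45,-0.327,0.15],YV)
s=get_state();d=get_image('wrist');cv2.imwrite('pics/w1.png',d['image'])
np.savez('w1.npz',**{k:d[k] for k in('image','depth','mtx','mount')},position=s['position'],ee_rot=s['ee_rot'])
```

```text
t 2.15 pos [ 0.4198 -0.3348  0.1981] F [ 0.4 -0.1  0.7] w 0.085 j [-0.81  0.21  1.59  0.01  1.33 -2.23]
turn [-0.005  0.     0.006] dp [ 0.401 -0.239  0.101] axes y [-0.989  0.146  0.   ] z [0.146 0.989 0.   ]
```

View pics/w1.png

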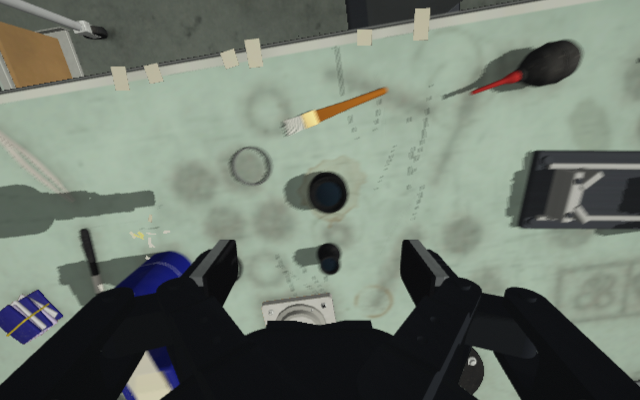

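Run:
```python
from h import *
d=dict(np.load('w1.npz'));st=d;im=d['image']
for n,(u0,u1,v0,v1),z in(('barrel',(295,360,160,222),.017),('loupe',(312,350,236,280),.018)):
    m=(im[v0:v1,u0:u1].max(2)<60).astype(np.uint8);k,l,s_,ce=cv2.connectedComponentsWithStats(m);k=1+s_[1:,4].argmax()
    c,_=cv2.findContours((l==k).astype(np.uint8),0,2);cc,r=cv2.minEnclosingCircle(c[0]);print(n,s_[k],ce[k],cc,r)
    x,y,w,h=s_[k,:4]
    print(onz(d,u0+ce[k][0],v0+ce[k][1],z,st).round(4),onz(d,u0+x+w/2,v0+y+h/2,z,st).round(4))
    # width at mid height
    print('dia', np.linalg.norm(onz(d,u0+x,v0+y+h/2,2*z,st)-onz(d,u0+x+w,v0+y+h/2,2*z,st)))
go([0.45,-0.327,0.15],YV)
```

```text
barrel [  14   13   38   40 1209] [31.84367246 32.28701406] (32.08241653442383, 32.16483688354492) 20.43172836303711
[ 0.4496 -0.3277  0.017 ] [ 0.4508 -0.3263  0.017 ]
dia 0.048619303746400666
loupe [  5   8  22  30 527] [16.29222011 21.86907021] (16.5, 22.5) 15.182326316833496
[ 0.5465 -0.3399  0.018 ] [ 0.5482 -0.3406  0.018 ]
dia 0.030082318896110242
t 2.2 pos [ 0.4218 -0.3403  0.1978] F [ 2.6 -5.2  1.5] w 0.0849 j [-0.81  0.22  1.59  0.    1.32 -2.23]
turn [-0.006 -0.003  0.008] dp [ 0.398 -0.217  0.144] axes y [-0.989  0.146  0.   ] z [0.146 0.989 0.   ]
```

Emit:
arm_command --series '[{"dp":[0.1,-0.15,0.1],"angular":[-0.006,0,0.006],"gripper":85},{"dp":[0.2,-0.067,0.044],"angular":[0,0,0],"gripper":85},{"dp":[0.3,0,0],"angular":[0,0,0],"gripper":85},{"dp":[0.3,0,0],"angular":[0,0,0],"gripper":85},{"dp":[0.2,0,0],"angular":[0,0,0],"gripper":85},{"dp":[0.05,0,0],"angular":[0,0,0],"gripper":85},{"dp":[0,0,0],"angular":[0,0,0],"gripper":85},{"dp":[0,0,0],"angular":[0,0,0],"gripper":85}]' --grip_force 25

```text
clock: 3.2
position: [0.456, -0.3201, 0.0532]
ee_rot: [0.534, -0.464, 0.534, 0.463]
contact_force: [-0.1, -0.3, 1.1]
width: 0.0848
```

```bash
python3 -c "
from h import *
go([0.45,-0.327,0.004],YV)"
```

```text
t 3.2 pos [ 0.456  -0.3201  0.0532] F [-0.1 -0.3  1.1] w 0.0848 j [-0.74  0.37  1.76  0.    1.01 -2.17]
turn [ 0.004 -0.     0.001] dp [ 0.41   0.041 -0.065] axes y [-0.989  0.146  0.   ] z [0.146 0.989 0.   ]
```

Emit:
arm_command --series '[{"dp":[0.15,0.041,-0.065],"angular":[0.004,0,0],"gripper":85},{"dp":[0.17,0,0],"angular":[0,0,0],"gripper":85},{"dp":[0.07,0,0],"angular":[0,0,0],"gripper":85},{"dp":[0,0,0],"angular":[0,0,0],"gripper":85},{"dp":[0,0,0],"angular":[0,0,0],"gripper":45},{"dp":[0,0,0],"angular":[0,0,0],"gripper":45},{"dp":[0,0,0],"angular":[0,0,0],"gripper":45},{"dp":[0,0,0],"angular":[0,0,0],"gripper":45}]' --grip_force 30

```text
clock: 4.2
position: [0.4551, -0.3313, 0.0127]
ee_rot: [0.536, -0.468, 0.534, 0.456]
contact_force: [0.2, -0.4, 1.1]
width: 0.0451
```

```bash
python3 -c "
from h import *
go([0.40,-0.25,0.13],YV)"
```

```text
t 4.2 pos [ 0.4551 -0.3313  0.0127] F [ 0.2 -0.4  1.1] w 0.0451 j [-0.75  0.41  1.81  0.    0.9  -2.18]
turn [-0.    -0.006  0.01 ] dp [-0.977  0.553  0.603] axes y [-0.989  0.146  0.   ] z [0.146 0.989 0.   ]
```

Run:
```python
from h import *
s=get_state();d=get_image('wrist');cv2.imwrite('pics/w2.png',d['image'])
print(onz(d,320,200,0.017,s))
```

```text
[ 0.43745038 -0.32734401  0.017     ]
```

View pics/w2.png

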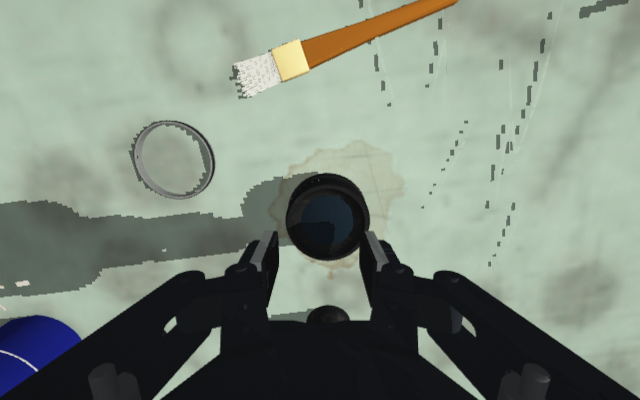

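Run:
```python
from h import *
s=get_state();print(rot(s['ee_rot']).round(3));d=get_image('wrist')
for u,v,z in((327,217,.034),(327,172,.034),(327,262,.034),(286,217,.034),(369,217,.034),(327,220,.034)):print(u,v,onz(d,u,v,z,s).round(4))
d=get_image('top');im=d['image'];cv2.imwrite('pics/top2.png',im[160:260,380:500])
m=(im[188:224,425:466].max(2)<70).astype(np.uint8);print(cv2.connectedComponentsWithStats(m)[2:])
o=np.array(s['position'])-rot(s['ee_rot'])[:,0]*grip_depth;print(o)
```

```text
[[ 0.014 -0.989  0.146]
 [-0.011  0.146  0.989]
 [-1.    -0.015 -0.009]]
327 217 [ 0.4433 -0.3239  0.034 ]
327 172 [ 0.4163 -0.3202  0.034 ]
327 262 [ 0.4732 -0.3281  0.034 ]
286 217 [ 0.4398 -0.3481  0.034 ]
369 217 [ 0.4469 -0.2992  0.034 ]
327 220 [ 0.4452 -0.3242  0.034 ]
(array([[  0,   0,  41,  36, 913],
       [ 10,   0,  31,  28, 544],
       [ 13,   2,   7,   4,  19]], dtype=int32), array([[16.07776561, 19.50383352],
       [26.71875   , 14.61580882],
       [16.10526316,  3.78947368]]))
[ 0.45483661 -0.33105249  0.03142029]
```

Run:
```python
from h import *
s=get_state();d=get_image('wrist');im=d['image'];
a=cv2.resize(im[150:290,240:410],None,fx=2.3,fy=2.3);a=cv2.convertScaleAbs(a,alpha=2.2,beta=10)
e=get_image('scene');b=e['image'][265:335,405:515];b=cv2.convertScaleAbs(cv2.resize(b,None,fx=3.6,fy=3.6,interpolation=2),alpha=2.2,beta=10)
h=max(a.shape[0],b.shape[0]);c=np.zeros((h,a.shape[1]+b.shape[1],3),np.uint8);c[:a.shape[0],:a.shape[1]]=a;c[:b.shape[0],a.shape[1]:]=b
cv2.imwrite('pics/w3.png',c);print(c.shape)
A=rot(s['ee_rot']);
for sg in(1,-1):
  for back in (0,.006,.012,.019,.025):
    p=np.array(s['position'])+A@[-back,.011,sg*.0225]
    T=np.linalg.inv(cam(d,s));q=T[:3,:3]@p+T[:3,3];K=d['mtx'];print(sg,back,(K[0,0]*q[0]/-q[2]+K[0,2]).round(0),(K[1,1]*-q[1]/-q[2]+K[1,2]).round(0))
```

```text
(322, 787, 3)
1 0 352.0 208.0
1 0.006 353.0 211.0
1 0.012 354.0 214.0
1 0.019 355.0 218.0
1 0.025 356.0 221.0
-1 0 285.0 208.0
-1 0.006 284.0 211.0
-1 0.012 282.0 214.0
-1 0.019 281.0 218.0
-1 0.025 280.0 221.0
```

View pics/w3.png

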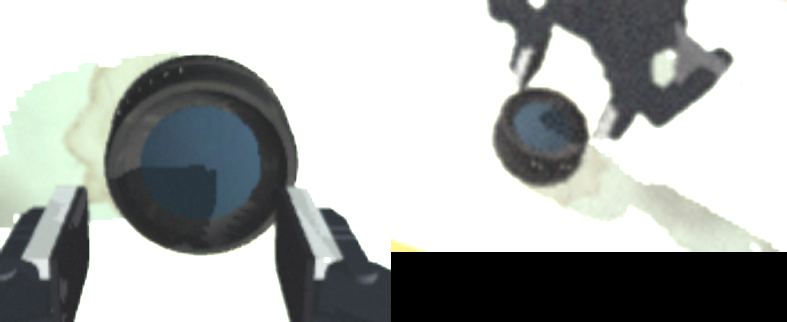

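Run:
```python
from h import *
s=get_state();d=get_image('wrist');e=get_image('scene')
def tri(a,b):
    (o,r),(p,q)=a,b;r=r/np.linalg.norm(r);q=q/np.linalg.norm(q)
    k=np.linalg.lstsq(np.stack([r,-q],1),p-o,rcond=None)[0];x,y=o+k[0]*r,p+k[1]*q;return ((x+y)/2).round(4),np.linalg.norm(x-y).round(4)
f=lambda x,y:(240+x/2.3,150+y/2.3); g=lambda x,y:(405+(x-391)/3.6,265+y/3.6)
print('-y tip',tri(ray(d,*f(70,187),s),ray(e,*g(602,137))))
print('+y tip',tri(ray(d,*f(298,187),s),ray(e,*g(522,86))))
print('barrel top centre',tri(ray(d,*f(201,168),s),ray(e,*g(541,124))))
print('depth tips',[pt(d,*f(x,y),s).round(4) for x,y in((66,200),(78,200),(310,200),(300,200))],pt(d,*f(201,150),s),pt(d,*f(201,75),s))
print('scene tips',[pt(e,*g(x,y)).round(4) for x,y in((605,128),(522,80),(520,70),(541,124),(540,160))])
print(s['position'])
```

```text
-y tip (array([ 0.4408, -0.3555,  0.0546]), np.float64(0.0049))
+y tip (array([ 0.4424, -0.3057,  0.0624]), np.float64(0.0051))
barrel top centre (array([ 0.4482, -0.3242,  0.0308]), np.float64(0.0))
depth tips [array([ 0.4396, -0.3537,  0.0599]), array([ 0.4401, -0.3512,  0.0595]), array([ 0.4479, -0.3003,  0.0586]), array([ 0.4472, -0.3026,  0.0594])] [ 0.44252875 -0.32342593  0.03239369] [ 0.42276681 -0.32066831  0.03167084]
scene tips [array([-0.087 , -0.3948,  0.7683]), array([ 0.4474, -0.3064,  0.0604]), array([ 0.4495, -0.3032,  0.0651]), array([ 0.4479, -0.3242,  0.0312]), array([ 0.4246, -0.3336,  0.0324])]
[ 0.45489803 -0.33110485  0.01242361]
```

Emit:
arm_command --series '[{"dp":[0,0,0],"angular":[0,0,0],"gripper":85},{"dp":[0,0,0],"angular":[0,0,0],"gripper":85},{"dp":[0,0,0],"angular":[0,0,0],"gripper":85},{"dp":[0,0,0],"angular":[0,0,0],"gripper":85},{"dp":[0,0,0],"angular":[0,0,0],"gripper":85},{"dp":[0,0,0],"angular":[0,0,0],"gripper":85},{"dp":[0,0,0],"angular":[0,0,0],"gripper":85},{"dp":[0,0,0],"angular":[0,0,0],"gripper":85}]'

```text
clock: 5.55
position: [0.4548, -0.3311, 0.0123]
ee_rot: [0.536, -0.468, 0.534, 0.456]
contact_force: [-0.3, -0.2, 0.7]
width: 0.0851
```

Run:
```python
from h import *
s=get_state();d=get_image('wrist');P=cloud(d,s);A=rot(s['ee_rot']);Q=(P-s['position'])@A
w=np.load('w1.npz');Qw=(cloud(dict(w),dict(w))-w['position'])@rot(w['ee_rot'])
for n,q,D in(('now',Q,d['depth']),('w1',Qw,w['depth'])):
    m=(D>0)&(q[...,0]>-.09)&(q[...,0]<-.0)&(abs(q[...,1])<.03)&(abs(q[...,2])>.03)&(abs(q[...,2])<.07)
    p=q[m]; print(n,m.sum(),'max x each side',[np.sort(p[p[:,2]*k>0][:,0])[-8:].round(3) for k in(1,-1)])
    for k in(1,-1):
        t=p[p[:,2]*k>0];t=t[t[:,0]>np.quantile(t[:,0],.8)];print(t.min(0).round(3),t.max(0).round(3))
go([0.45,-0.327,0.0],YV)
c=get_image('scene')['image'];cv2.imwrite('pics/s4.png',cv2.resize(c[180:340,380:540],None,fx=3.7,fy=3.7,interpolation=2))
```

```text
now 4563 max x each side [array([-0.02 , -0.02 , -0.019, -0.019, -0.019, -0.019, -0.018, -0.004]), array([-0.047, -0.047, -0.047, -0.047, -0.047, -0.047, -0.047, -0.047])]
[-0.059 -0.011  0.03 ] [-0.004  0.016  0.056]
[-0.059 -0.011 -0.056] [-0.047  0.012 -0.042]
w1 4548 max x each side [array([-0.047, -0.047, -0.047, -0.047, -0.047, -0.047, -0.047, -0.047]), array([-0.048, -0.047, -0.047, -0.047, -0.047, -0.047, -0.047, -0.046])]
[-0.059 -0.011  0.042] [-0.047  0.012  0.056]
[-0.059 -0.011 -0.056] [-0.046  0.012 -0.042]
t 5.6 pos [ 0.4548 -0.3311  0.0123] F [ 0.   1.2 -0.1] w 0.0853 j [-0.75  0.41  1.81  0.    0.9  -2.18]
turn [-0.    -0.005  0.009] dp [0.102 0.045 0.028] axes y [-0.989  0.146  0.   ] z [0.146 0.989 0.   ]
```

View pics/s4.png

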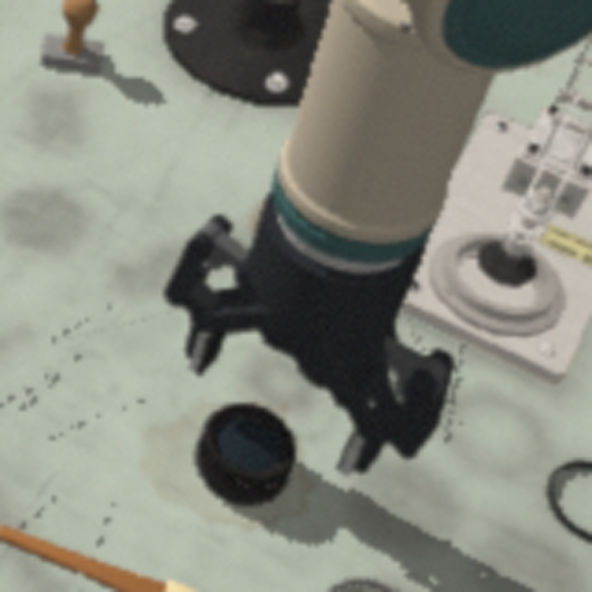

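The fingertips appear to sit about 46 mm behind the reported TCP: the wrist depth puts them at tool x ≈ -0.047, and the scene view puts them about 60 mm above the bench. The fingers therefore closed above the barrel. I'll go lower in small steps while watching the force.

Emit:
arm_command --series '[{"dp":[0,0.055,0.039],"angular":[0,-0.005,0.009],"gripper":85},{"dp":[0.08,0,0],"angular":[0,0,0],"gripper":85},{"dp":[0.08,0,0],"angular":[0,0,0],"gripper":85},{"dp":[0.08,0,0],"angular":[0,0,0],"gripper":85},{"dp":[0,0,0],"angular":[0,0,0],"gripper":85},{"dp":[0,0,0],"angular":[0,0,0],"gripper":85},{"dp":[0,0,0],"angular":[0,0,0],"gripper":85},{"dp":[0,0,0],"angular":[0,0,0],"gripper":85}]'

```text
clock: 6.65
position: [0.4484, -0.3249, -0.0192]
ee_rot: [0.535, -0.461, 0.536, 0.462]
contact_force: [0.1, -0.6, 1.4]
width: 0.0851
```

Run:
```python
from h import *
go([0.449,-0.3255,-0.033],YV)
s=get_state();d=get_image('wrist');P=cloud(d,s);im=d['image']
for r in (P[228:246:3,225:240:3],P[228:246:3,398:412:3]):
    r=r.reshape(-1,3);print(r[r[:,2]>.02].min(0).round(3))
e=get_image('scene');cv2.imwrite('pics/s5.png',cv2.resize(e['image'][240:330,400:500],None,fx=5,fy=5,interpolation=2))
```

```text
t 6.65 pos [ 0.4484 -0.3249 -0.0192] F [ 0.1 -0.6  1.4] w 0.0851 j [-0.75  0.45  1.84 -0.    0.85 -2.18]
turn [-0.     0.    -0.001] dp [ 0.115 -0.006 -0.004] axes y [-0.989  0.146  0.   ] z [0.146 0.989 0.   ]
[ 0.43  -0.368  0.029]
[ 0.443 -0.281  0.031]
```

View pics/s5.png

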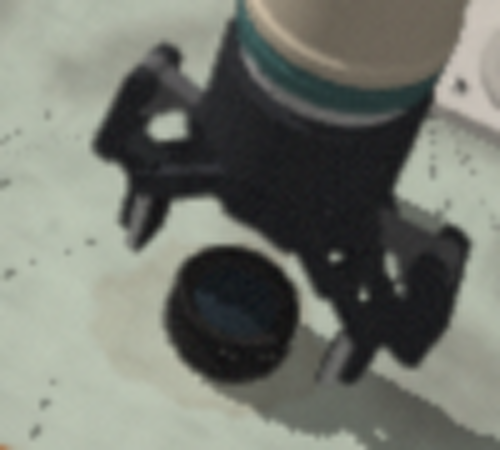

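Emit:
arm_command --series '[{"dp":[0.07,-0.006,-0.004],"angular":[0,0,0],"gripper":85},{"dp":[0.05,0,0],"angular":[0,0,0],"gripper":85},{"dp":[0,0,0],"angular":[0,0,0],"gripper":85},{"dp":[0,0,0],"angular":[0,0,0],"gripper":45},{"dp":[0,0,0],"angular":[0,0,0],"gripper":45},{"dp":[0,0,0],"angular":[0,0,0],"gripper":45},{"dp":[0,0,0],"angular":[0,0,0],"gripper":45},{"dp":[0,0,0],"angular":[0,0,0],"gripper":45}]' --grip_force 30

```text
clock: 7.75
position: [0.449, -0.3255, -0.0344]
ee_rot: [0.535, -0.461, 0.536, 0.462]
contact_force: [0.0, 0.1, 0.6]
width: 0.0505
```

Run:
```python
from h import *
go([0.40,-0.25,0.06],YV)
s=get_state();d=get_image('wrist');P=cloud(d,s);Q=(P-s['position'])@rot(s['ee_rot'])
m=(d['depth']>0)&(abs(Q[...,1])<.03)&(abs(Q[...,2])<.06)&(abs(Q[...,2])>.027)&(Q[...,0]>-.08)&(P[...,2]>.004)
print(m.sum(),np.sort(Q[m][:,0])[-20::4].round(4))
```

```text
t 7.75 pos [ 0.449  -0.3255 -0.0344] F [0.  0.1 0.6] w 0.0505 j [-0.75  0.47  1.86 -0.    0.81 -2.18]
turn [-0.     0.    -0.001] dp [-0.786  0.495  0.563] axes y [-0.989  0.146  0.   ] z [0.146 0.989 0.   ]
2436 [-0.0383 -0.0383 -0.0383 -0.0383 -0.0383]
```

Emit:
arm_command --series '[{"dp":[-0.2,0,0],"angular":[0,0,0],"gripper":45},{"dp":[-0.3,0,0],"angular":[0,0,0],"gripper":45},{"dp":[-0.3,0.1,0.15],"angular":[0,0,0],"gripper":45},{"dp":[0,0.18,0.27],"angular":[0,0,0],"gripper":45},{"dp":[0,0.18,0.3],"angular":[0,0,0],"gripper":45},{"dp":[0,0.07,0.35],"angular":[0,0,0],"gripper":45},{"dp":[0,0.05,0.35],"angular":[0,0,0],"gripper":45},{"dp":[0,0.05,0.35],"angular":[0,0,0],"gripper":45}]'

```text
clock: 8.8
position: [0.4053, -0.1016, 0.0638]
ee_rot: [0.537, -0.46, 0.537, 0.46]
contact_force: [0.9, 0.2, -0.9]
width: 0.0501
```

Run:
```python
from h import *
go([0.46,0.05,0.06],YV)
```

```text
t 8.8 pos [ 0.4053 -0.1016  0.0638] F [ 0.9  0.2 -0.9] w 0.0501 j [-0.41  0.17  2.03  0.    0.94 -1.83]
turn [-0.005 -0.     0.001] dp [ 0.032 -0.267  1.316] axes y [-0.989  0.146  0.   ] z [0.146 0.989 0.   ]
```

Emit:
arm_command --series '[{"dp":[0,0.05,0.3],"angular":[-0.005,0,0],"gripper":45},{"dp":[0,0.06,0.35],"angular":[0,0,0],"gripper":45},{"dp":[-0.1,0.06,0.3],"angular":[0,0,0],"gripper":45},{"dp":[-0.1,0.05,0.2],"angular":[0,0,0],"gripper":45},{"dp":[-0.1,0,0.05],"angular":[0,0,0],"gripper":45},{"dp":[0,0,0],"angular":[0,0,0],"gripper":45},{"dp":[0,0,0],"angular":[0,0,0],"gripper":45},{"dp":[0,0,0],"angular":[0,0,0],"gripper":45}]'

```text
clock: 9.8
position: [0.3985, 0.0501, 0.1]
ee_rot: [0.535, -0.463, 0.534, 0.463]
contact_force: [0.7, -0.6, -1.3]
width: 0.0504
```

Run:
```python
from h import *
go([0.51,0.055,0.06],YV)
s=get_state();d=get_image('wrist');cv2.imwrite('pics/w6.png',d['image'])
np.savez('w6.npz',**{k:d[k] for k in('image','depth','mtx','mount')},position=s['position'],ee_rot=s['ee_rot'])
```

```text
t 9.8 pos [0.3985 0.0501 0.1   ] F [ 0.7 -0.6 -1.3] w 0.0504 j [-0.05  0.1   2.   -0.    1.04 -1.48]
turn [ 0.002 -0.     0.001] dp [ 0.333 -0.913  0.176] axes y [-0.989  0.146  0.   ] z [0.146 0.989 0.   ]
```

View pics/w6.png

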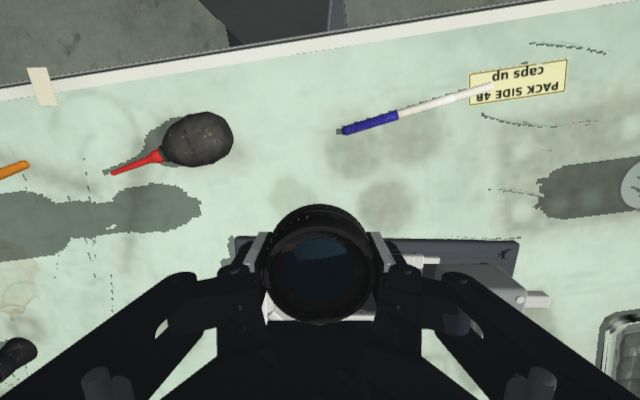

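Run:
```python
from h import *
d=dict(np.load('w6.npz'));Q=(cloud(d,d)-d['position'])@rot(d['ee_rot'])
for lo in np.arange(-.11,.11,.01):
    m=(d['depth']>0)&(abs(Q[...,1])<.04)&(Q[...,2]>lo)&(Q[...,2]<lo+.01)&(Q[...,0]<-.0)
    print(round(lo,2),m.sum(),np.quantile(Q[m][:,0],.99).round(3) if m.any() else '',end=' | ')
top=(abs(Q[...,1])<.04)&(abs(Q[...,2])<.03)&(Q[...,0]>-.06);print('barrel top',np.median(Q[top],0).round(4),Q[top].min(0).round(4),Q[top].max(0).round(4))
```

```text
-0.11 0  | -0.1 0  | -0.09 0  | -0.08 0  | -0.07 1552 -0.106 | -0.06 7020 -0.088 | -0.05 4897 -0.081 | -0.04 1366 -0.044 | -0.03 4411 -0.046 | -0.02 6154 -0.05 | -0.01 6009 -0.049 | -0.0 6003 -0.049 | 0.01 6222 -0.05 | 0.02 4617 -0.047 | 0.03 1423 -0.044 | 0.04 4006 -0.081 | 0.05 7753 -0.088 | 0.06 1802 -0.104 | 0.07 0  | 0.08 0  | 0.09 0  | 0.1 0  | barrel top [ 0.0966  0.0159 -0.0002] [-0.06   -0.0256 -0.03  ] [0.0994 0.04   0.03  ]
```

Emit:
arm_command --series '[{"dp":[0,-0.2,0.03],"angular":[0.002,0,0],"gripper":45},{"dp":[0,-0.3,0.05],"angular":[0,0,0],"gripper":45},{"dp":[0,-0.28,0.05],"angular":[0,0,0],"gripper":45},{"dp":[0.1,-0.13,0.03],"angular":[0,0,0],"gripper":45},{"dp":[0.2,0,0],"angular":[0,0,0],"gripper":45},{"dp":[0.1,0,0],"angular":[0,0,0],"gripper":45},{"dp":[0,0,0],"angular":[0,0,0],"gripper":45},{"dp":[0,0,0],"angular":[0,0,0],"gripper":45}]'

```text
clock: 10.85
position: [0.5077, 0.0499, 0.0461]
ee_rot: [0.534, -0.459, 0.539, 0.462]
contact_force: [-0.0, 0.3, -1.3]
width: 0.0504
```

Run:
```python
from h import *
go([0.509,0.053,-0.0215],YV)
d=get_image('top');P=cloud(d)
c=d['image'][140:215,225:365];cv2.imwrite('pics/t7.png',cv2.resize(c,None,fx=5.5,fy=5.5,interpolation=2))
```

```text
t 10.85 pos [0.5077 0.0499 0.0461] F [-0.   0.3 -1.3] w 0.0504 j [-0.04  0.32  1.86 -0.    0.97 -1.46]
turn [-0.003 -0.001 -0.006] dp [ 0.563 -0.007  0.027] axes y [-0.989  0.146  0.   ] z [0.146 0.989 0.   ]
```

Emit:
arm_command --series '[{"dp":[0.05,-0.007,0.027],"angular":[-0.003,0,-0.006],"gripper":45},{"dp":[0.15,0,0],"angular":[0,0,0],"gripper":45},{"dp":[0.15,0,0],"angular":[0,0,0],"gripper":45},{"dp":[0.1,0,0],"angular":[0,0,0],"gripper":45},{"dp":[0.05,0,0],"angular":[0,0,0],"gripper":45},{"dp":[0.03,0,0],"angular":[0,0,0],"gripper":45},{"dp":[0.01,0,0],"angular":[0,0,0],"gripper":45},{"dp":[0,0,0],"angular":[0,0,0],"gripper":45}]'

```text
clock: 11.9
position: [0.5124, 0.0539, -0.0176]
ee_rot: [0.537, -0.465, 0.533, 0.459]
contact_force: [-0.1, -0.3, -0.9]
width: 0.0503
```

Run:
```python
from h import *
go([0.509,0.053,-0.022],YV)
```

```text
t 11.9 pos [ 0.5124  0.0539 -0.0176] F [-0.1 -0.3 -0.9] w 0.0503 j [-0.03  0.4   1.94 -0.    0.79 -1.45]
turn [ 0.    -0.001  0.007] dp [ 0.037  0.027 -0.011] axes y [-0.989  0.146  0.   ] z [0.146 0.989 0.   ]
```

Emit:
arm_command --series '[{"dp":[0.01,0.027,-0.011],"angular":[0,0,0.007],"gripper":45},{"dp":[0.02,0,0],"angular":[0,0,0],"gripper":45},{"dp":[0.01,0,0],"angular":[0,0,0],"gripper":45},{"dp":[0.005,0,0],"angular":[0,0,0],"gripper":45},{"dp":[0,0,0],"angular":[0,0,0],"gripper":45},{"dp":[0,0,0],"angular":[0,0,0],"gripper":45},{"dp":[0,0,0],"angular":[0,0,0],"gripper":45},{"dp":[0,0,0],"angular":[0,0,0],"gripper":45}]'

```text
clock: 12.9
position: [0.5094, 0.0529, -0.0224]
ee_rot: [0.535, -0.463, 0.535, 0.462]
contact_force: [-1.3, 0.3, -0.1]
width: 0.0506
```

Run:
```python
from h import *
go([0.509,0.053,-0.022],YV)
```

```text
t 12.9 pos [ 0.5094  0.0529 -0.0224] F [-1.3  0.3 -0.1] w 0.0506 j [-0.03  0.41  1.94 -0.    0.79 -1.46]
turn [ 0.    -0.     0.001] dp [-0.003  0.004  0.   ] axes y [-0.989  0.146  0.   ] z [0.146 0.989 0.   ]
```

Emit:
arm_command --series '[{"dp":[0,0,0],"angular":[0,0,0],"gripper":62},{"dp":[0,0,0],"angular":[0,0,0],"gripper":62},{"dp":[0,0,0],"angular":[0,0,0],"gripper":62},{"dp":[0,0,0],"angular":[0,0,0],"gripper":62},{"dp":[-0.1,0,0],"angular":[0,0,0],"gripper":62},{"dp":[-0.25,0,0],"angular":[0,0,0],"gripper":62},{"dp":[-0.4,0,0],"angular":[0,0,0],"gripper":62},{"dp":[-0.4,0,0],"angular":[0,0,0],"gripper":62}]'

```text
clock: 13.9
position: [0.5069, 0.0531, 0.118]
ee_rot: [0.533, -0.461, 0.537, 0.464]
contact_force: [-0.0, 0.5, -1.4]
width: 0.0621
```

Run:
```python
from h import *
S=np.array([0.573,0.208]);go([*S,0.15],YV)
s=get_state();d=get_image('wrist');t=get_image('top');e=get_image('scene')
a=d['image'][150:400,100:600];b=cv2.resize(e['image'][140:260,250:390],None,fx=2.1,fy=2.1,interpolation=2)
c=np.zeros((250,800,3),np.uint8);c[:,:500]=a;c[:,500:500+min(300,b.shape[1])]=b[:250,:300];cv2.imwrite('pics/w8.png',c)
```

```text
t 13.9 pos [0.5069 0.0531 0.118 ] F [-0.   0.5 -1.4] w 0.0621 j [-0.03  0.24  1.76 -0.    1.14 -1.46]
turn [ 0.    -0.001 -0.004] dp [-0.267 -0.357  1.358] axes y [-0.989  0.146  0.   ] z [0.146 0.989 0.   ]
```

View pics/w8.png

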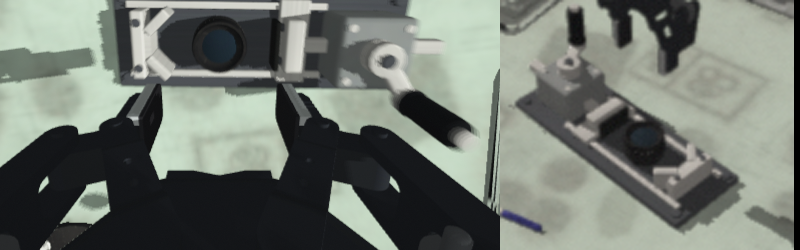

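Run:
```python
from h import *
s=get_state();d=get_image('wrist');P=cloud(d,s)
print('hub',onz(d,486,211,.077,s).round(4),'sleeve top',onz(d,562,286,.128,s).round(4))
m=(P[...,2]>.085)&(P[...,2]<.125)&(P[...,0]>.54)&(P[...,1]>.17)&(P[...,1]<.25)&(d['depth']>0)
p=P[m];print(m.sum(),p.mean(0).round(4),p.min(0).round(4),p.max(0).round(4))
E=get_image('scene');q=cloud(E);m=(q[...,2]>.085)&(q[...,2]<.135)&(q[...,0]>.53)&(q[...,0]<.62)&(q[...,1]>.16)&(q[...,1]<.25)&(E['depth']>0)
p=q[m];print('scene',m.sum(),p.mean(0).round(4),p.min(0).round(4),p.max(0).round(4))
go([0.573,0.208,0.15],YV)
```

```text
hub [0.5355 0.1912 0.077 ] sleeve top [0.5771 0.2148 0.128 ]
1270 [0.5647 0.2018 0.1069] [0.5586 0.1963 0.0852] [0.5805 0.2149 0.125 ]
scene 133 [0.565  0.2032 0.1122] [0.5574 0.1941 0.085 ] [0.5811 0.2179 0.1345]
t 14.15 pos [0.5066 0.0531 0.1161] F [ 0.2 -0.1 -0.6] w 0.0619 j [-0.03  0.24  1.77 -0.    1.14 -1.46]
turn [ 0.    -0.001 -0.004] dp [-0.282 -0.359  1.358] axes y [-0.989  0.146  0.   ] z [0.146 0.989 0.   ]
```

Emit:
arm_command --series '[{"dp":[-0.1,0,0.1],"angular":[0,0,-0.004],"gripper":62},{"dp":[0,-0.1,0.4],"angular":[0,0,0],"gripper":62},{"dp":[0,-0.1,0.4],"angular":[0,0,0],"gripper":62},{"dp":[0,-0.1,0.3],"angular":[0,0,0],"gripper":62},{"dp":[0,-0.045,0.138],"angular":[0,0,0],"gripper":62},{"dp":[0,0,0],"angular":[0,0,0],"gripper":62},{"dp":[0,0,0],"angular":[0,0,0],"gripper":62},{"dp":[0,0,0],"angular":[0,0,0],"gripper":62}]'

```text
clock: 15.15
position: [0.567, 0.2101, 0.1235]
ee_rot: [0.531, -0.46, 0.54, 0.464]
contact_force: [-0.7, -0.7, -0.1]
width: 0.0624
```

Run:
```python
from h import *
go([0.571,0.206,0.053],YV)
```

```text
t 15.15 pos [0.567  0.2101 0.1235] F [-0.7 -0.7 -0.1] w 0.0624 j [ 0.24  0.38  1.54 -0.    1.23 -1.18]
turn [-0.001 -0.004 -0.008] dp [ 0.588 -0.038 -0.029] axes y [-0.989  0.146  0.   ] z [0.146 0.989 0.   ]
```

Emit:
arm_command --series '[{"dp":[0,-0.038,-0.029],"angular":[0,-0.004,-0.008],"gripper":62},{"dp":[0.15,0,0],"angular":[0,0,0],"gripper":62},{"dp":[0.2,0,0],"angular":[0,0,0],"gripper":62},{"dp":[0.15,0,0],"angular":[0,0,0],"gripper":62},{"dp":[0.05,0,0],"angular":[0,0,0],"gripper":62},{"dp":[0,0,0],"angular":[0,0,0],"gripper":62},{"dp":[0,0,0],"angular":[0,0,0],"gripper":62},{"dp":[0,0,0],"angular":[0,0,0],"gripper":62}]'

```text
clock: 16.15
position: [0.5734, 0.2001, 0.06]
ee_rot: [0.539, -0.462, 0.535, 0.458]
contact_force: [0.2, -0.3, 0.4]
width: 0.0623
```

Run:
```python
from h import *
go([0.571,0.206,0.053],YV)
s=get_state();d=get_image('wrist');Q=(cloud(d,s)-s['position'])@rot(s['ee_rot'])
m=(d['depth']>0)&(abs(Q[...,1])<.04)&(abs(Q[...,2])<.028)&(Q[...,0]>-.09)&(Q[...,0]<-.03);p=Q[m];print(m.sum(),p.min(0).round(4),p.max(0).round(4),p.mean(0).round(4))
```

```text
t 16.15 pos [0.5734 0.2001 0.06  ] F [ 0.2 -0.3  0.4] w 0.0623 j [ 0.22  0.42  1.64 -0.    1.07 -1.19]
turn [-0.005  0.001  0.005] dp [0.059 0.027 0.046] axes y [-0.989  0.146  0.   ] z [0.146 0.989 0.   ]
2848 [-0.0759 -0.0064 -0.0038] [-0.03    0.0156  0.0187] [-0.0622  0.0089  0.007 ]
```

Emit:
arm_command --series '[{"dp":[0.03,0.038,0.0625],"angular":[-0.005,0,0.005],"gripper":62},{"dp":[0.02,0,0],"angular":[0,0,0],"gripper":62},{"dp":[0,0,0],"angular":[0,0,0],"gripper":40},{"dp":[0,0,0],"angular":[0,0,0],"gripper":16},{"dp":[0,0,0],"angular":[0,0,0],"gripper":16},{"dp":[0,0,0],"angular":[0,0,0],"gripper":16},{"dp":[0,0,0],"angular":[0,0,0],"gripper":16},{"dp":[0,0,0],"angular":[0,0,0],"gripper":16}]' --grip_force 50

```text
clock: 17.2
position: [0.5697, 0.2085, 0.0544]
ee_rot: [0.535, -0.462, 0.535, 0.462]
contact_force: [-0.5, -1.0, 0.8]
width: 0.021
```

```bash
cat >> h.py <<'E'
def crank(C,n=8,step=15,r=None,lead=0):
    """clockwise chord rows from the present TCP about C, in tool units; tracks z and level"""
    s=get_state();p=s['position'];A=rot(s['ee_rot']);v=p[:2]-C;a=np.degrees(np.arctan2(v[1],v[0]));rr=np.hypot(*v)
    t=np.array([np.sin(np.radians(a)),-np.cos(np.radians(a))]);F=s['contact_force']
    print('t',round(s['clock'],2),'p',p.round(4),'ang',a.round(2),'r',rr.round(4),'F',F.round(1),'Ft',(F[:2]@t).round(2),'Fr',(F[:2]@v/rr).round(2),'w',round(s['width'],4),'tilt',A[2].round(3),'head',np.degrees(np.arctan2(A[1,2],A[0,2])).round(1))
    r=r or rr;q=p.copy()
    for k in range(n):
        b=np.radians(a-step*(k+1)+0);nx=np.array([C[0]+r*np.cos(b),C[1]+r*np.sin(b),q[2]]);print((A.T@(nx-q)/.12).round(3)[1:],end=' ');q=nx
    print()
E
python3 - <<'E'
from h import *
go([0.57,0.2082,0.053],YV);crank(np.array([0.530,0.187]),step=15)
E
```

```text
t 17.2 pos [0.5697 0.2085 0.0544] F [-0.5 -1.   0.8] w 0.021 j [ 0.24  0.43  1.65  0.    1.06 -1.19]
turn [0.001 0.001 0.   ] dp [ 0.012 -0.003 -0.002] axes y [-0.989  0.146  0.   ] z [0.146 0.989 0.   ]
t 17.2 p [0.5697 0.2085 0.0544] ang 28.41 r 0.0452 F [-0.5 -1.   0.8] Ft 0.66 Fr -0.94 w 0.021 tilt [-1.    -0.001  0.001] head 81.7
[-0.048 -0.086] [-0.024 -0.095] [ 0.001 -0.098] [ 0.027 -0.095] [ 0.05  -0.084] [ 0.07  -0.069] [ 0.086 -0.048] [ 0.095 -0.024]
```

Emit:
arm_command --series '[{"dp":[0,-0.048,-0.086],"angular":[0,0,0],"gripper":16},{"dp":[0,-0.024,-0.095],"angular":[0,0,0],"gripper":16},{"dp":[0,0.001,-0.098],"angular":[0,0,0],"gripper":16},{"dp":[0,0.027,-0.095],"angular":[0,0,0],"gripper":16},{"dp":[0,0,0],"angular":[0,0,0],"gripper":16},{"dp":[0,0,0],"angular":[0,0,0],"gripper":16},{"dp":[0,0,0],"angular":[0,0,0],"gripper":16},{"dp":[0,0,0],"angular":[0,0,0],"gripper":16}]'

```text
clock: 18.2
position: [0.5713, 0.1714, 0.0544]
ee_rot: [0.541, -0.459, 0.53, 0.465]
contact_force: [-0.6, -0.6, 2.7]
width: 0.0211
```

Run:
```python
from h import *
crank(np.array([0.530,0.187]),step=15,r=.045)
```

```text
t 18.2 p [0.5713 0.1714 0.0544] ang -20.63 r 0.0442 F [-0.6 -0.6  2.7] Ft 0.79 Fr -0.33 w 0.0211 tilt [-1.    -0.004  0.017] head 81.6
[ 0.026 -0.094] [ 0.056 -0.08 ] [ 0.075 -0.063] [ 0.089 -0.042] [ 0.096 -0.017] [0.098 0.008] [0.092 0.033] [0.08  0.056]
```

```bash
python3 - <<'E'
from h import *
go([0.5713,0.1714,0.0540],YV)
E
sed -i "s/def crank(C,n=8,step=15,r=None,lead=0)/def crank(C,n=8,step=13,r=None,g=1.15)/; s|(A.T@(nx-q)/.12)|(g*A.T@(nx-q)/.12)|" h.py
python3 - <<'E'
from h import *
crank(np.array([0.530,0.187]),step=14,r=.045,g=1.15)
E
```

```text
t 18.2 pos [0.5713 0.1714 0.0544] F [-0.6 -0.6  2.7] w 0.0211 j [ 0.16  0.41  1.68  0.02  1.04 -1.27]
turn [-0.     0.011  0.002] dp [ 0.003  0.    -0.   ] axes y [-0.989  0.146  0.   ] z [0.146 0.989 0.   ]
t 18.2 p [0.5713 0.1714 0.0544] ang -20.63 r 0.0442 F [-0.6 -0.6  2.7] Ft 0.79 Fr -0.33 w 0.0211 tilt [-1.    -0.004  0.017] head 81.6
[ 0.027 -0.101] [ 0.058 -0.088] [ 0.077 -0.071] [ 0.092 -0.051] [ 0.102 -0.027] [ 0.105 -0.001] [0.102 0.024] [0.093 0.048]
```

Emit:
arm_command --series '[{"dp":[0,0.027,-0.101],"angular":[0,0.011,0.002],"gripper":16},{"dp":[0,0.058,-0.088],"angular":[0,0,0],"gripper":16},{"dp":[0,0.077,-0.071],"angular":[0,0,0],"gripper":16},{"dp":[0,0.092,-0.051],"angular":[0,0,0],"gripper":16},{"dp":[0,0.102,-0.027],"angular":[0,0,0],"gripper":16},{"dp":[0,0.105,-0.001],"angular":[0,0,0],"gripper":16},{"dp":[0,0.102,0.024],"angular":[0,0,0],"gripper":16},{"dp":[0,0.093,0.048],"angular":[0,0,0],"gripper":16}]'

```text
clock: 19.2
position: [0.5097, 0.1488, 0.0544]
ee_rot: [0.545, -0.474, 0.524, 0.452]
contact_force: [1.0, -10.7, 3.9]
width: 0.0207
```

Run:
```python
from h import *
p=get_state()['position'];go([p[0],p[1],0.054],YV)
crank(np.array([0.530,0.187]),step=14,r=.045,g=1.15)
```

```text
t 19.2 pos [0.5097 0.1488 0.0544] F [  1.  -10.7   3.9] w 0.0207 j [ 0.16  0.31  1.85 -0.01  0.94 -1.26]
turn [0.002 0.001 0.027] dp [0.003 0.    0.   ] axes y [-0.989  0.146  0.   ] z [0.146 0.989 0.   ]
t 19.2 p [0.5097 0.1488 0.0544] ang -117.94 r 0.0433 F [  1.  -10.7   3.9] Ft -5.89 Fr 8.95 w 0.0207 tilt [-0.999 -0.043  0.002] head 81.8
[0.099 0.032] [0.08  0.069] [0.061 0.086] [0.038 0.098] [0.013 0.104] [-0.012  0.104] [-0.037  0.098] [-0.06   0.086]
```

Run:
```python
from h import *
crank(np.array([0.529,0.1885]),step=14,r=.045,g=1.15)
```

```text
t 19.2 p [0.5097 0.1488 0.0544] ang -115.88 r 0.0441 F [  1.  -10.7   3.9] Ft -5.56 Fr 9.15 w 0.0207 tilt [-0.999 -0.043  0.002] head 81.8
[0.098 0.036] [0.082 0.066] [0.064 0.084] [0.042 0.096] [0.017 0.104] [-0.008  0.105] [-0.034  0.1  ] [-0.057  0.089]
```

Emit:
arm_command --series '[{"dp":[0,0.098,0.036],"angular":[0,0,0.027],"gripper":16},{"dp":[0,0.082,0.066],"angular":[0,0,0],"gripper":16},{"dp":[0,0.064,0.084],"angular":[0,0,0],"gripper":16},{"dp":[0,0.042,0.096],"angular":[0,0,0],"gripper":16},{"dp":[0,0.017,0.104],"angular":[0,0,0],"gripper":16},{"dp":[0,-0.008,0.105],"angular":[0,0,0],"gripper":16},{"dp":[0,-0.034,0.1],"angular":[0,0,0],"gripper":16},{"dp":[0,-0.057,0.089],"angular":[0,0,0],"gripper":16}]'

```text
clock: 20.2
position: [0.5015, 0.2223, 0.0543]
ee_rot: [0.532, -0.472, 0.535, 0.456]
contact_force: [0.4, -9.0, 2.9]
width: 0.0207
```

Run:
```python
from h import *
p=get_state()['position'];go([p[0],p[1],0.054],YV)
crank(np.array([0.529,0.1885]),step=14,r=.045,g=1.15)
```

```text
t 20.2 pos [0.5015 0.2223 0.0543] F [ 0.4 -9.   2.9] w 0.0207 j [ 0.31  0.35  1.78 -0.03  1.   -1.11]
turn [ 0.005 -0.011  0.01 ] dp [0.002 0.    0.   ] axes y [-0.989  0.146  0.   ] z [0.146 0.989 0.   ]
t 20.2 p [0.5015 0.2223 0.0543] ang 129.2 r 0.0436 F [ 0.4 -9.   2.9] Ft -5.43 Fr -7.23 w 0.0207 tilt [-1.    -0.015 -0.018] head 82.1
[-0.07   0.077] [-0.094  0.046] [-0.103  0.022] [-0.105 -0.003] [-0.101 -0.029] [-0.091 -0.052] [-0.076 -0.073] [-0.056 -0.089]
```

Emit:
arm_command --series '[{"dp":[0,-0.07,0.077],"angular":[0.005,-0.011,0.01],"gripper":16},{"dp":[0,-0.094,0.046],"angular":[0,0,0],"gripper":16},{"dp":[0,-0.103,0.022],"angular":[0,0,0],"gripper":16},{"dp":[0,-0.105,-0.003],"angular":[0,0,0],"gripper":16},{"dp":[0,-0.101,-0.029],"angular":[0,0,0],"gripper":16},{"dp":[0,-0.091,-0.052],"angular":[0,0,0],"gripper":16},{"dp":[0,-0.076,-0.073],"angular":[0,0,0],"gripper":16},{"dp":[0,-0.056,-0.089],"angular":[0,0,0],"gripper":16}]'

```text
clock: 21.2
position: [0.57, 0.2062, 0.0544]
ee_rot: [0.532, -0.453, 0.539, 0.47]
contact_force: [-2.4, 5.9, 1.2]
width: 0.021
```

Run:
```python
from h import *
p=get_state()['position'];go([p[0],p[1],0.054],YV)
crank(np.array([0.529,0.1885]),step=14,r=.045,g=1.15)
d=get_image('top');cv2.imwrite('pics/t9.png',cv2.resize(d['image'][140:215,225:365],None,fx=5.5,fy=5.5,interpolation=2))
```

```text
t 21.2 pos [0.57   0.2062 0.0544] F [-2.4  5.9  1.2] w 0.021 j [ 0.22  0.44  1.63  0.02  1.09 -1.21]
turn [-0.001  0.005 -0.016] dp [0.003 0.    0.   ] axes y [-0.989  0.146  0.   ] z [0.146 0.989 0.   ]
t 21.2 p [0.57   0.2062 0.0544] ang 23.3 r 0.0446 F [-2.4  5.9  1.2] Ft -6.38 Fr 0.19 w 0.021 tilt [-1.     0.026  0.008] head 81.5
[-0.047 -0.094] [-0.02  -0.103] [ 0.006 -0.105] [ 0.031 -0.1  ] [ 0.054 -0.09 ] [ 0.075 -0.074] [ 0.09  -0.054] [ 0.101 -0.03 ]
```

Run:
```python
from h import *
crank(np.array([0.529,0.1885]),step=9,r=.045,g=1.15)
```

```text
t 21.25 p [0.5708 0.2041 0.0544] ang 20.45 r 0.0446 F [-0.3  3.6  1. ] Ft -3.47 Fr 0.92 w 0.0204 tilt [-1.     0.024  0.006] head 81.5
[-0.031 -0.06 ] [-0.018 -0.065] [-0.008 -0.067] [ 0.003 -0.068] [ 0.014 -0.066] [ 0.024 -0.063] [ 0.033 -0.059] [ 0.042 -0.053]
```

View pics/t9.png

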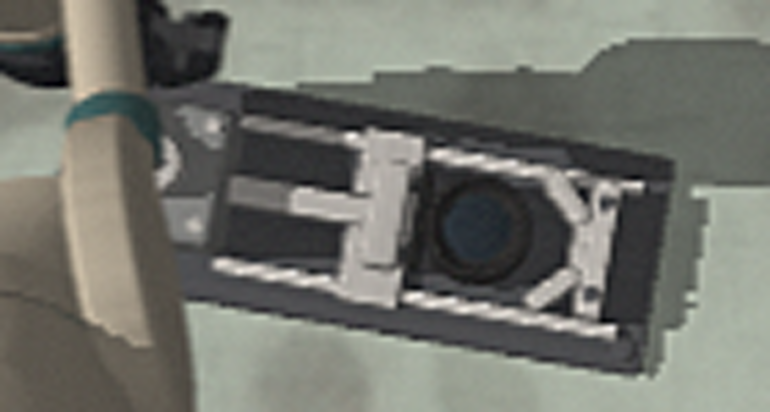

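Run:
```python
from h import *
crank(np.array([0.529,0.1885]),step=14,r=.045,g=1.15)
```

```text
t 21.25 p [0.5708 0.2041 0.0544] ang 20.45 r 0.0446 F [-0.3  3.6  1. ] Ft -3.47 Fr 0.92 w 0.0204 tilt [-1.     0.024  0.006] head 81.5
[-0.042 -0.096] [-0.015 -0.104] [ 0.011 -0.105] [ 0.036 -0.099] [ 0.059 -0.087] [ 0.078 -0.07 ] [ 0.093 -0.049] [ 0.102 -0.025]
```

Emit:
arm_command --series '[{"dp":[0,-0.042,-0.096],"angular":[0,0.005,-0.016],"gripper":16},{"dp":[0,-0.015,-0.104],"angular":[0,0,0],"gripper":16},{"dp":[0,0.011,-0.105],"angular":[0,0,0],"gripper":16},{"dp":[0,0.036,-0.099],"angular":[0,0,0],"gripper":16},{"dp":[0,0.059,-0.087],"angular":[0,0,0],"gripper":16},{"dp":[0,0.078,-0.07],"angular":[0,0,0],"gripper":16},{"dp":[0,0.093,-0.049],"angular":[0,0,0],"gripper":16},{"dp":[0,0.102,-0.025],"angular":[0,0,0],"gripper":16}]'

```text
clock: 22.25
position: [0.5406, 0.1448, 0.0546]
ee_rot: [0.551, -0.466, 0.521, 0.455]
contact_force: [7.3, -5.4, -2.4]
width: 0.0212
```

Run:
```python
from h import *
p=get_state()['position'];go([p[0],p[1],0.054],YV)
crank(np.array([0.529,0.1885]),step=10,r=.045,g=1.15)
d=get_image('top');im=d['image'];
g=im.max(2)[165:200,295:340];m=(g<62).astype(np.uint8)
cv2.imwrite('pics/t10.png',cv2.resize(im[140:215,225:365],None,fx=5.5,fy=5.5,interpolation=2))
c=cv2.HoughCircles(cv2.resize(cv2.cvtColor(im[150:210,285:350],6),None,fx=5.5,fy=5.5,interpolation=2),3,1,60,param1=80,param2=15,minRadius=44,maxRadius=56)
print(c if c is None else c[0,:3]/5.5+[285,150,0])
```

```text
t 22.25 pos [0.5406 0.1448 0.0546] F [ 7.3 -5.4 -2.4] w 0.0212 j [ 0.13  0.35  1.79  0.01  0.96 -1.3 ]
turn [-0.003  0.014  0.026] dp [0.005 0.    0.   ] axes y [-0.989  0.146  0.   ] z [0.146 0.989 0.   ]
t 22.25 p [0.5406 0.1448 0.0546] ang -75.17 r 0.0452 F [ 7.3 -5.4 -2.4] Ft -5.7 Fr 7.12 w 0.0212 tilt [-0.999 -0.04   0.022] head 81.4
[ 0.072 -0.022] [ 0.074 -0.011] [0.075 0.002] [0.074 0.015] [0.07  0.028] [0.064 0.039] [0.056 0.05 ] [0.047 0.059] 
None
```

Run:
```python
from h import *
crank(np.array([0.529,0.1885]),step=6,r=.045,g=1.2)
```

```text
t 22.3 p [0.5378 0.1443 0.0544] ang -78.75 r 0.0451 F [ 2.2 -6.6  4.5] Ft -0.92 Fr 6.92 w 0.0207 tilt [-0.999 -0.037  0.021] head 81.4
[ 0.045 -0.013] [ 0.046 -0.009] [ 0.047 -0.004] [0.047 0.001] [0.047 0.006] [0.046 0.011] [0.044 0.015] [0.043 0.02 ]
```

Emit:
arm_command --series '[{"dp":[0,0.045,-0.013],"angular":[0,0.012,0.022],"gripper":16},{"dp":[0,0.046,-0.009],"angular":[0,0,0],"gripper":16},{"dp":[0,0.047,-0.004],"angular":[0,0,0],"gripper":16},{"dp":[0,0.047,0.001],"angular":[0,0,0],"gripper":16},{"dp":[0,0.047,0.006],"angular":[0,0,0],"gripper":16},{"dp":[0,0.046,0.011],"angular":[0,0,0],"gripper":16},{"dp":[0,0.044,0.015],"angular":[0,0,0],"gripper":16},{"dp":[0,0.043,0.02],"angular":[0,0,0],"gripper":16}]'

```text
clock: 23.3
position: [0.5151, 0.1459, 0.0546]
ee_rot: [0.544, -0.476, 0.526, 0.449]
contact_force: [3.8, -7.4, 1.1]
width: 0.0209
```

Run:
```python
from h import *
p=get_state()['position'];go([p[0],p[1],0.054],YV)
crank(np.array([0.529,0.1885]),step=6,r=.045,g=1.2)
d=get_image('top');cv2.imwrite('pics/t11.png',cv2.resize(d['image'][140:215,225:365],None,fx=5.5,fy=5.5,interpolation=2))
```

```text
t 23.3 pos [0.5151 0.1459 0.0546] F [ 3.8 -7.4  1.1] w 0.0209 j [ 0.16  0.32  1.84 -0.02  0.94 -1.25]
turn [ 0.001 -0.004  0.029] dp [0.005 0.    0.   ] axes y [-0.989  0.146  0.   ] z [0.146 0.989 0.   ]
t 23.3 p [0.5151 0.1459 0.0546] ang -108.1 r 0.0448 F [ 3.8 -7.4  1.1] Ft -5.9 Fr 5.91 w 0.0209 tilt [-0.999 -0.045 -0.006] head 81.7
[0.046 0.008] [0.045 0.015] [0.043 0.02 ] [0.04  0.024] [0.038 0.028] [0.035 0.032] [0.031 0.035] [0.027 0.038]
```

View pics/t11.png

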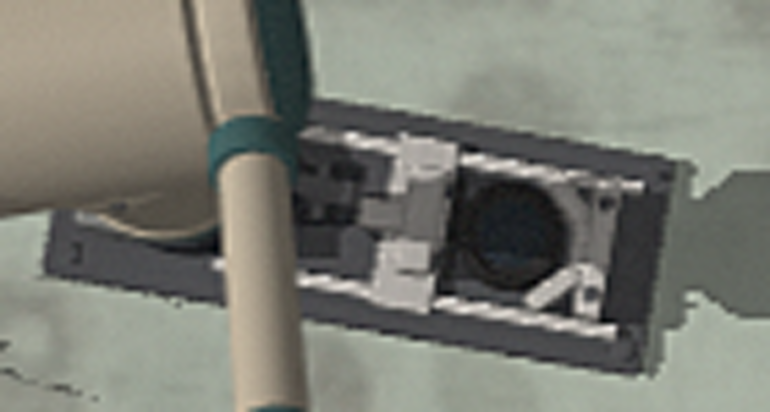

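Run:
```python
from h import *
crank(np.array([0.529,0.1885]),step=4,r=.045,g=1.75)
```

```text
t 23.35 p [0.514  0.1463 0.0545] ang -109.52 r 0.0448 F [ 2.6 -6.7  2.4] Ft -4.72 Fr 5.42 w 0.0209 tilt [-0.999 -0.044 -0.006] head 81.6
[0.045 0.008] [0.044 0.014] [0.043 0.017] [0.041 0.019] [0.04  0.022] [0.038 0.025] [0.036 0.028] [0.034 0.03 ]
```

Emit:
arm_command --series '[{"dp":[0,0.045,0.008],"angular":[0,-0.003,0.025],"gripper":16},{"dp":[0,0.044,0.014],"angular":[0,0,0],"gripper":16},{"dp":[0,0.043,0.017],"angular":[0,0,0],"gripper":16},{"dp":[0,0.041,0.019],"angular":[0,0,0],"gripper":16},{"dp":[0,0.04,0.022],"angular":[0,0,0],"gripper":16},{"dp":[0,0.038,0.025],"angular":[0,0,0.01],"gripper":16},{"dp":[0,0.034,0.026],"angular":[0,0,0],"gripper":16},{"dp":[0,0.032,0.028],"angular":[0,0,0],"gripper":16}]'

```text
clock: 24.35
position: [0.4951, 0.1599, 0.0546]
ee_rot: [0.536, -0.474, 0.531, 0.454]
contact_force: [4.6, -8.7, -0.8]
width: 0.021
```

Run:
```python
from h import *
p=get_state()['position'];go([p[0],p[1],0.054],YV)
crank(np.array([0.529,0.1885]),step=4,r=.045,g=1.75)
```

```text
t 24.35 pos [0.4951 0.1599 0.0546] F [ 4.6 -8.7 -0.8] w 0.021 j [ 0.2   0.31  1.85 -0.03  0.96 -1.22]
turn [ 0.005 -0.009  0.016] dp [0.005 0.    0.   ] axes y [-0.989  0.146  0.   ] z [0.146 0.989 0.   ]
t 24.35 p [0.4951 0.1599 0.0546] ang -139.87 r 0.0444 F [ 4.6 -8.7 -0.8] Ft -9.63 Fr 2.12 w 0.021 tilt [-1.    -0.026 -0.015] head 82.0
[0.039 0.025] [0.031 0.034] [0.028 0.036] [0.026 0.038] [0.023 0.04 ] [0.02  0.041] [0.017 0.042] [0.014 0.044]
```

Emit:
arm_command --series '[{"dp":[0,0,0],"angular":[0,-0.009,0.016],"gripper":16},{"dp":[0,0,0],"angular":[0,0,0],"gripper":16},{"dp":[0,0,0],"angular":[0,0,0],"gripper":16},{"dp":[0,0.024,0.023],"angular":[0,0,0],"gripper":16},{"dp":[0,0.023,0.024],"angular":[0,0,0],"gripper":16},{"dp":[0,0.023,0.024],"angular":[0,0,0],"gripper":16},{"dp":[0,0.022,0.025],"angular":[0,0,0],"gripper":16},{"dp":[0,0.022,0.025],"angular":[0,0,0],"gripper":16}]'

```text
clock: 25.35
position: [0.4918, 0.1643, 0.0546]
ee_rot: [0.531, -0.477, 0.532, 0.456]
contact_force: [4.3, -10.1, -2.4]
width: 0.0208
```

Run:
```python
from h import *
p=get_state()['position'];go([p[0],p[1],0.054],YV)
crank(np.array([0.529,0.1885]),step=4,r=.045,g=1.3)
```

```text
t 25.35 pos [0.4918 0.1643 0.0546] F [  4.3 -10.1  -2.4] w 0.0208 j [ 0.21  0.31  1.85 -0.03  0.97 -1.21]
turn [ 0.01  -0.013  0.013] dp [0.005 0.    0.   ] axes y [-0.989  0.146  0.   ] z [0.146 0.989 0.   ]
t 25.35 p [0.4918 0.1643 0.0546] ang -146.93 r 0.0444 F [  4.3 -10.1  -2.4] Ft -10.82 Fr 1.94 w 0.0208 tilt [-1.    -0.021 -0.021] head 82.5
[0.026 0.022] [0.019 0.028] [0.017 0.029] [0.015 0.03 ] [0.013 0.031] [0.011 0.032] [0.009 0.033] [0.006 0.033]
```

Run:
```python
from h import *
d=get_image('top');now=d['image'];cv2.imwrite('pics/t12.png',cv2.resize(now[140:215,225:365],None,fx=5.5,fy=5.5,interpolation=2))
T=np.linalg.inv(cam(d));K=d['mtx']
def px(p):
    q=T[:3,:3]@p+T[:3,3];return ((K[0,0]*q[0]/-q[2]+K[0,2]-225+.5)*5.5-.5,(K[1,1]*-q[1]/-q[2]+K[1,2]-140+.5)*5.5-.5)
XV=np.array([YV[1],-YV[0],0]);B=np.array([.509,.053,.044])
print('bed px',px(B),'seat30',px(B-.03*YV))
for f in('t9','t10','t11','t12'):
    g=cv2.imread(f'pics/{f}.png').max(2).astype(float)
    # profile along centreline, and lines parallel at x=+-20 mm (V arms) from bed toward -y
    for x in(-.022,0,.022):
        v=[]
        for s in np.arange(.05,-.08,-.004):
            a=px(B+x*XV+s*YV);v.append(int(cv2.getRectSubPix(g.astype(np.float32),(3,3),a).mean()))
        print(f,x,v)
s=get_state();crank(np.array([0.529,0.1885]),n=0)
```

```text
bed px (np.float64(439.873081558667), np.float64(222.68862461843446)) seat30 (np.float64(501.8779751223209), np.float64(232.65710835156494))
t9 -0.022 [47, 49, 161, 177, 177, 180, 178, 171, 95, 60, 27, 45, 51, 37, 34, 42, 43, 38, 36, 32, 27, 35, 54, 49, 46, 71, 195, 184, 186, 72, 149, 90, 70]
t9 0 [174, 176, 175, 178, 194, 174, 172, 175, 100, 85, 31, 41, 30, 50, 58, 54, 51, 54, 51, 48, 43, 49, 45, 39, 53, 53, 54, 50, 69, 175, 165, 185, 189]
t9 0.022 [48, 64, 135, 180, 178, 183, 182, 178, 111, 84, 31, 45, 49, 45, 43, 36, 33, 36, 35, 33, 39, 45, 51, 43, 58, 154, 196, 186, 166, 55, 136, 102, 68]
t10 -0.022 [97, 90, 80, 78, 79, 165, 177, 188, 172, 173, 180, 88, 66, 25, 47, 53, 41, 34, 36, 64, 70, 39, 32, 27, 30, 70, 194, 180, 183, 71, 146, 89, 68]
t10 0 [92, 157, 175, 173, 173, 172, 169, 172, 177, 171, 169, 119, 83, 36, 37, 28, 39, 59, 55, 52, 53, 48, 48, 43, 45, 49, 37, 46, 71, 173, 161, 182, 188]
t10 0.022 [26, 38, 31, 47, 44, 82, 111, 101, 108, 106, 109, 104, 106, 25, 43, 54, 50, 33, 24, 26, 25, 23, 26, 27, 56, 87, 105, 113, 103, 59, 72, 54, 45]
t11 -0.022 [45, 54, 83, 76, 77, 71, 158
[... 312 characters left out ...]
, 187, 179, 160, 107, 87, 21, 42, 48, 50, 30, 25, 22, 22, 24, 22, 32, 69, 107, 114, 103, 60, 72, 54, 46]
t12 -0.022 [53, 52, 51, 50, 50, 51, 47, 82, 118, 97, 114, 111, 111, 98, 54, 28, 54, 51, 34, 21, 31, 27, 30, 31, 27, 38, 110, 114, 117, 76, 72, 57, 49]
t12 0 [173, 172, 172, 172, 174, 173, 172, 172, 175, 182, 149, 134, 127, 136, 81, 21, 31, 33, 31, 34, 35, 38, 39, 36, 32, 32, 33, 21, 47, 110, 98, 111, 116]
t12 0.022 [50, 72, 76, 75, 74, 75, 73, 143, 175, 179, 183, 180, 171, 121, 86, 35, 51, 48, 47, 32, 24, 32, 31, 32, 29, 75, 169, 194, 165, 57, 120, 66, 40]
t 25.4 p [0.4916 0.1645 0.0546] ang -147.36 r 0.0444 F [ 4.4 -9.4 -1.3] Ft -10.32 Fr 1.4 w 0.021 tilt [-1.    -0.021 -0.02 ] head 82.5
```

Emit:
arm_command --series '[{"dp":[0,-0.006,-0.006],"angular":[0,0,0],"gripper":16},{"dp":[0,0,0],"angular":[0,0,0],"gripper":50},{"dp":[0,0,0],"angular":[0,0,0],"gripper":50},{"dp":[0,0,0],"angular":[0,0,0],"gripper":50},{"dp":[0,0,0],"angular":[0,0,0],"gripper":50},{"dp":[-0.1,0,0],"angular":[0,0,0],"gripper":50},{"dp":[-0.3,0,0],"angular":[0,0,0],"gripper":50},{"dp":[-0.4,0,0],"angular":[0,0,0],"gripper":50}]'

```text
clock: 26.4
position: [0.4867, 0.1668, 0.1504]
ee_rot: [0.529, -0.474, 0.535, 0.458]
contact_force: [1.6, 1.0, 0.5]
width: 0.0497
```

Run:
```python
from h import *
go([0.40,0.18,0.25],YV)
s=get_state();d=get_image('wrist');P=cloud(d,s);e=get_image('scene');q=cloud(e)
for n,a,dd in(('wrist',P,d),('scene',q,e)):
    m=(a[...,2]>.085)&(a[...,2]<.128)&(a[...,0]>.46)&(a[...,0]<.6)&(a[...,1]>.12)&(a[...,1]<.25)&(dd['depth']>0);p=a[m];print(n,m.sum(),p.mean(0).round(4) if len(p) else '',p.min(0).round(4),p.max(0).round(4))
```

```text
t 26.4 pos [0.4867 0.1668 0.1504] F [1.6 1.  0.5] w 0.0497 j [ 0.21  0.22  1.71 -0.03  1.21 -1.22]
turn [ 0.01  -0.013  0.007] dp [-0.83   0.731  0.003] axes y [-0.989  0.146  0.   ] z [0.146 0.989 0.   ]
wrist 456 [0.4845 0.1663 0.1125] [0.4803 0.1542 0.085 ] [0.5018 0.1762 0.128 ]
scene 117 [0.4855 0.1591 0.1067] [0.4784 0.1509 0.085 ] [0.4988 0.1731 0.1279]
```

Emit:
arm_command --series '[{"dp":[-0.4,0,0],"angular":[0,0,0],"gripper":50},{"dp":[-0.4,0.1,0],"angular":[0,0,0],"gripper":50},{"dp":[0,0.4,0],"angular":[0,0,0],"gripper":50},{"dp":[0,0.4,0],"angular":[0,0,0],"gripper":50},{"dp":[0,0,0],"angular":[0,0,0],"gripper":50},{"dp":[0,0,0],"angular":[0,0,0],"gripper":50},{"dp":[0,0,0],"angular":[0,0,0],"gripper":50},{"dp":[0,0,0],"angular":[0,0,0],"gripper":50}]'

```text
clock: 27.5
position: [0.3821, 0.1843, 0.254]
ee_rot: [0.535, -0.477, 0.529, 0.455]
contact_force: [0.1, -1.1, -0.1]
width: 0.0499
```

Run:
```python
from h import *
s=get_state();print(s['clock'],s['position'],s['contact_force'].round(1))
d=get_image('scene');P=cloud(d)
m=(abs(P[...,2]-.046)<.006)&(P[...,0]>.44)&(P[...,0]<.56)&(P[...,1]>-.04)&(P[...,1]<.06)&(d['image'].max(2)<75)&(d['depth']>0)
p=P[m];print('barrel top',m.sum(),((p.min(0)+p.max(0))/2).round(4),np.ptp(p,0).round(4))
t=get_image('top');im=t['image'];a=np.load('top0.npz')['image']
for n,(u0,u1,v0,v1) in dict(loupe=(438,464,156,182),brush=(405,465,230,255),jar=(160,200,190,220)).items(): print(n,np.abs(im[v0:v1,u0:u1].astype(int)-a[v0:v1,u0:u1]).mean().round(1))
```

```text
27.5 [0.38212163 0.18425209 0.25402874] [ 0.1 -1.1 -0.1]
barrel top 266 [0.5027 0.0201 0.0449] [0.0514 0.0583 0.0096]
loupe 3.0
brush 36.1
jar 33.1
```

Run:
```python
from h import *
for n in('top','scene'):
    a=np.load(n+'0.npz')['image'];b=get_image(n)['image']
    for k,(u0,u1,v0,v1) in ({'brush':(405,465,228,258)} if n=='top' else {'brush':(370,455,310,360),'jar':(195,225,145,195)}).items():
        r=[]
        for i in(a,b):
            h=cv2.cvtColor(i[v0:v1,u0:u1],cv2.COLOR_BGR2HSV);m=(h[...,1]>110)&(h[...,0]<25);r.append((m.sum(),np.argwhere(m).mean(0).round(1) if m.any() else None))
        ca=i=cv2.matchTemplate(b[v0-6:v1+6,u0-6:u1+6],a[v0:v1,u0:u1],cv2.TM_CCOEFF_NORMED);print(n,k,r,i.max().round(3),np.unravel_index(i.argmax(),i.shape))
```

```text
top brush [(np.int64(133), array([16.4, 23.9])), (np.int64(129), array([16.6, 23.7]))] 0.354 (np.int64(6), np.int64(6))
scene brush [(np.int64(218), array([22.8, 33.7])), (np.int64(217), array([22.9, 33.9]))] 0.045 (np.int64(6), np.int64(6))
scene jar [(np.int64(0), None), (np.int64(0), None)] 0.998 (np.int64(6), np.int64(6))
```

The bystanders haven't moved: the brush and jar matched in the scene view with no shift, and the loupe region in the top view is unchanged.

```bash
python3 -c "
from rig import sign_off,get_state
print(get_state()['clock']);print(sign_off())"
```

```text
27.7
the job is handed in; nothing more can be done
None
```

The barrel is standing seated in the V-stop with the jaw pressed against it, and the job was handed in at 27.7 s. I stood it on the bed, let go, and wound the crank about 535° clockwise by its sleeve in one unbroken hold. Then I let go and moved the arm clear.

**Last checks**
- **Grip:** the force at the sleeve rose from about 5.8 N turning free to 9.6 N, then about 10.5 N. I read that as roughly 24–32 N of jaw force, which is inside the 8–36 N range but above the 20 N aim. One small extra test step to confirm the tightening added to it, and the readings are uncertain by several newtons, so the margin below 36 N is thin. I did not back the crank off.
- **Barrel:** brightness profiles in the top view agree with a seated barrel. The scene camera's depth puts its top at about (0.503, 0.020, 0.045), which fits it standing upright on the bed.
- **Crank:** after release the sleeve was where I left it, at about (0.491, 0.165).
- **Other things on the bench:** the loupe, brush and jar had not moved, though the brush was confirmed by its colour, because template matching on it failed in the changed lighting.

**What disagreed**
- **Fingertips:** they sat about 35–47 mm behind the reported TCP, depending on the opening, where the description puts them at it or up to 13 mm back. My first grasp therefore closed on nothing above the barrel. I measured the offset from the camera depth and allowed for it.
- **Vision near the end:** one estimate from a picture left 5–10 mm of jaw travel, but the force showed contact after about 2 mm. The later profile check agreed with the force.

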